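Square the long whetstone into its honing board

TASK

Before the bread knife is honed, slide the longer of the two grey whetstones along the bamboo board, without picking it up, until its long side lies flat against the back rail and its inner end is up against the centre stop. Let go of it there, and leave the shorter stone where it lies.

Things in the scene. Friction and masses are not known exactly. Their poses are not given: they have to be found in the camera images.
- long_stone: Longer grey whetstone: a plain bar 160 mm long (its y), 60 wide (its x), 28 high, 0.35 to 0.7 kg. It lies flat and loose on the board, in the left or right bay, skewed up to 17 degrees from the rail; it belongs in the corner of that same bay. Origin: centre of its underside; z up. Both ends are alike.
- short_stone: The shorter grey whetstone, same material: 95 mm long (its y), 60 mm wide (its x), 28 mm high, loose on the board in the other bay. Origin: centre of its underside. To be left alone.
- board: Fixed bamboo board, plate 200 (x) by 540 (y), 12 mm thick. Origin: centre of underside, on the counter; x away from the robot, y left; yaw varies. Dark wood back rail on the far edge: x 84 to 100 mm, top at z 30. Centre stop, as high, square to it: x 14 to 84, y -10 to 10, parts left bay (y > 0) from right, outer ends open. Long stone's home, in its own bay: centre x 54, y 90 or -90 mm.
Things that resemble listed ones, but are neither listed nor needed, are in the scene too. What is shaped like the long_stone but orange or turquoise is not meant.

How it is judged:
By the outcome, as a careful person would: the job done as asked, in the order asked, and still so for the second after the job is handed in, with the robot touching nothing.
It also fails if it takes over 40 s, if anything falls off the work surface, if the arm or the gripper's body presses on something with over 40 N, if the wrist force passes 120 N, or if a joint passes its speed limit or range.

ROBOT

A 6-joint arm with a two-finger parallel gripper is mounted at the origin on the work surface. World frame = base frame: x ahead of the robot, y to its left, z up, the work surface at z = 0. Lengths are in m, angles in rad, forces in N, time in s.
With the tool pointing down it reaches from about 0.2 to 0.875 m from the base axis. Payload 3.4 kg.
Tool frame: the origin (TCP) lies on the centre line of the jaws, within the pads' length; the fingertips stand 8 mm ahead of it and the grasp point (between the pads) lies 11 mm behind it; z points along the fingers, y is the direction in which the jaws open and shut (so a half turn about z gives the same grasp; the last joint's range is limited). The gripper opens to 94 mm and grips with 3 to 60 N. Pads are 16 mm wide; open, the fingers measure 119 mm over their backs; the gripper's body (75 mm by 177 mm) begins 78 mm behind the grasp point.
Start: joints at [-0.121, 0.276, 1.505, -0, 1.361, -0.121], TCP at [0.575, -0, 0.213] pointing down, gripper open.
Joint ranges: [-2.89, 2.89], [-0.75, 2.08], [0.22, 2.7], [-1.18, 4.32], [0.11, 2.71], [-2.7, 2.7]. Speed limits (rad/s): [2.57, 2.57, 3.14, 3.14, 3.14, 3.14].

INTERFACE

Orientations are given as a 3x3 rotation matrix whose columns are the frame's x, y, z axes.
In Python, from cell import state, get_image, sign_off gives the robot as it stands. The module is installed in compiled form; this text tells all that it offers.
- The arm moves only by the shell command python3 -m inch 'ROWS' [FORCE]. ROWS is JSON, a list that holds one entry, the list of rows, each a list of 7 numbers: the turn, a rotation vector about the tool's x, y, z in rad, then the shift along the tool's x, y, z in m, then the finger opening in m, from 0 to 0.094. In form: [[[ax, ay, az, tx, ty, tz, gripper], ...]]. A call has 1 to 10 rows; each row is the pose to reach, as a shift and turn from the pose commanded when the call began, along the tool's axes at that moment; what a row does not reach only later rows make up. A row lasts 1/8 s, in which the tool goes at most 62.5 mm and 10.7 degrees, less where a joint would pass 70% of its speed; a pose out of reach is approached as far as the arm can. A call with a gripper value outside its range is refused whole. The fingers move at their own pace and stop on an object; FORCE is the grip in N (left out, the last holds). Time passes only in rows, so rows that repeat a pose let the fingers close. It gives the time, the measured TCP pose, the force and the opening at its end, in the units of the state.
- state(): the state, without advancing time (a new reading comes with each control period).
- get_image(name): name is "scene" or "side" or "wrist"; returns a dict with "img" (384x512x3 uint8, red, green, blue), "fov_y" (degrees; the focal length in pixels is half the picture's height over the tangent of half this angle, whatever the lens; pixels are square), "cx", "cy" (the principal point, pixels), "k1" (the pictures are not rectified: a ray, as slopes to the right and down, at radius r is drawn at 1 + k1 r^2 times it, then the intrinsics apply), "world_from_camera" (4x4, takes a point from camera to world coordinates). Camera axes: x right, y down, z forward; pixel columns grow to the right and rows downward; lengths in m; the calibration is good to about 2 mm. A picture is of the moment at which its call begins. There is no depth.
- sign_off(): hands the job in, once; it reports no verdict.
The state is a dict: "clock": time; "joint_pos": joint angles; "qd": joint speeds; "effort": joint torques, N m; "position": TCP position; "tcp_rot": TCP orientation; "wrist_force": force on the tool from outside, world axes, zero at the start; "wrist_torque": the same for the moment, N m; "opening": opening from 0.0 (shut) to 1.0 (fully open).
Only numpy, scipy, OpenCV 4.12 (cv2) and the standard library are available. Lean on these libraries where they do the work, as an engineer would, in place of code of your own. Each camera call takes 0.05 s, during which the arm holds its last target.

## Working session

There is one attempt and no reset: what is moved stays moved. The work goes in short steps, Python scripts to look and compute and a shell command to move; the robot and the scene stay as the last step left them, time stands still between calls to the robot, and variables do not carry over. Pictures are saved under pics/ and viewed, and the job is handed in when it is done.

```bash
mkdir -p pics
python3 - <<'E'
from cell import state,get_image
import cv2
s=state();print(s)
for n in("scene","side","wrist"):
    d=get_image(n);cv2.imwrite(f"pics/{n}0.png",cv2.cvtColor(d["img"],cv2.COLOR_RGB2BGR))
    print(n,d["fov_y"],d["cx"],d["cy"],d["k1"],d["world_from_camera"])
E
```

```text
{'clock': 0.0, 'joint_pos': array([-1.21018463e-01,  2.76603119e-01,  1.50611426e+00, -7.82006544e-06,
        1.36069940e+00, -1.21004270e-01]), 'qd': array([ 0.00093962,  0.00089226, -0.00028977, -0.00128152,  0.00085319,
        0.00068182]), 'effort': array([ 1.66144628e-04, -4.04588020e+01, -2.37234324e+01,  7.02253589e-02,
        3.46444664e-02, -1.77189750e-04]), 'position': array([5.74449208e-01, 4.80324880e-05, 2.12607629e-01]), 'tcp_rot': array([[ 1.27473266e-05,  9.99998359e-01, -1.81170031e-03],
       [ 9.99999977e-01, -1.23621404e-05,  2.12621373e-04],
       [ 2.12598627e-04, -1.81170298e-03, -9.99998336e-01]]), 'wrist_force': array([-0.71541725,  0.44186454, -0.01944254]), 'wrist_torque': array([-0.03691253, -0.05518469,  0.0190139 ]), 'opening': 0.9976040147172728}
scene 42.78583091992819 258.8017380518378 193.61739992679276 -0.07454624441823136 [[ 0.7661035   0.41122474 -0.49394295  0.95882508]
 [ 0.64236979 -0.51517123  0.5674149  -0.68508792]
 [-0.02113015 -0.75199256 -0.65883283  0.74928628]
 [ 0.          0.          0.          1.        ]]
side 46.8874731721321 251.78937438240243 195.72024528104296 -0.0932745824183522 [[ 0.90402141 -0.27174319  0.3300014   0.16296762]
 [-0.42748389 -0.57163314  0.70035211 -0.64773214]
 [-0.00167618 -0.77420358 -0.63293444  0.58659061]
 [ 0.          0.          0.          1.        ]]
wrist 71.09799330024265 257.14935067205425 188.21217238410756 -0.06067848322110731 [[ 9.99999156e-01  4.67448645e-04 -1.21214751e-03  5.73968371e-01]
 [ 1.45153549e-04 -9.67385076e-01 -2.53310272e-01  7.31411421e-02]
 [-1.29102296e-03  2.53309882e-01 -9.67384327e-01  3.84394490e-01]
 [ 0.00000000e+00  0.00000000e+00  0.00000000e+00  1.00000000e+00]]
```

View pics/scene0.png

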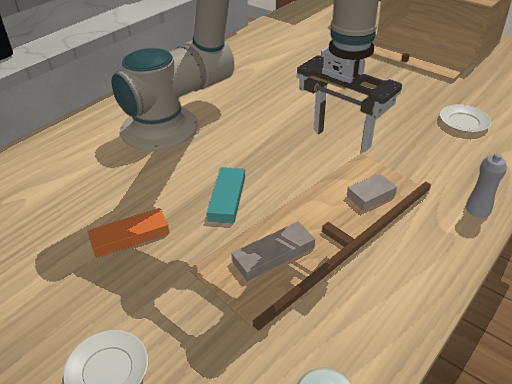

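View pics/side0.png

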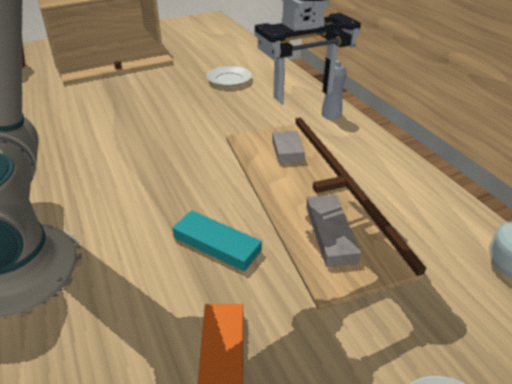

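View pics/wrist0.png

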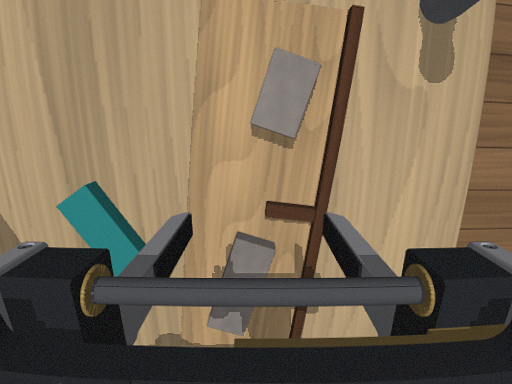

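Candidates: the grey bar in the right bay at scene (274,250), the grey block in the left bay at (371,192), turquoise (227,195) and orange (128,232). The bar at (274,250) fits, since it is grey and the longer of the two grey ones. I'll confirm it in enlarged crops.

Run:
```python
import cv2
a=cv2.imread("pics/scene0.png")[150:340,180:440];cv2.imwrite("pics/scene0c.png",cv2.resize(a,None,fx=3,fy=3,interpolation=cv2.INTER_CUBIC))
a=cv2.imread("pics/side0.png")[110:310,220:440];cv2.imwrite("pics/side0c.png",cv2.resize(a,None,fx=3,fy=3,interpolation=cv2.INTER_CUBIC))
```

```text
(no output)
```

View pics/scene0c.png

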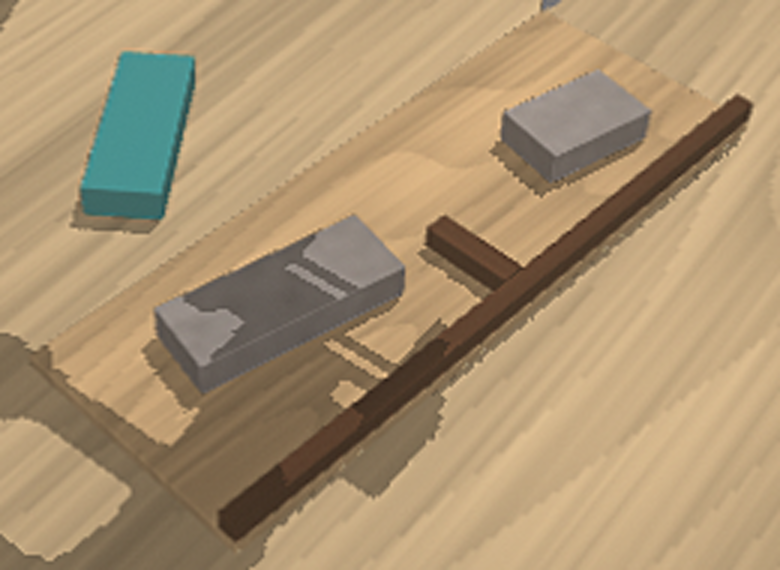

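View pics/side0c.png

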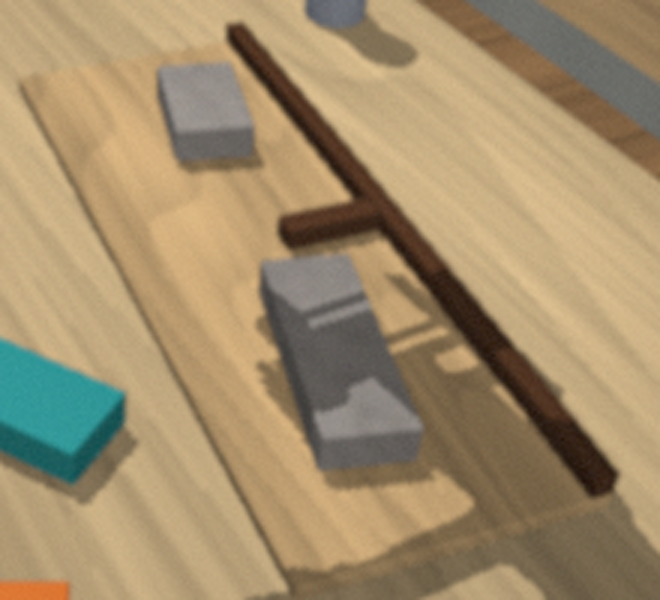

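The crops confirm it: the long grey bar is in the right bay, with top corners at scene crop (155,313), (355,215), (405,268) and (203,362). The short stone is in the left bay. Next I'll fit the poses.

```bash
cat > h.py <<'E'
import numpy as np,cv2
from scipy.optimize import least_squares
def cam(d):
    f=192/np.tan(np.radians(d["fov_y"]/2));return f,d["cx"],d["cy"],d["k1"],np.linalg.inv(d["world_from_camera"])
def proj(c,P):
    f,cx,cy,k,T=c;P=np.atleast_2d(P)@T[:3,:3].T+T[:3,3]
    s=P[:,:2]/P[:,2:];r2=(s**2).sum(1,keepdims=True)
    return s*(1+k*r2)*f+[cx,cy]
def place(p,L):
    L=np.atleast_2d(np.array(L,float));c,s=np.cos(p[2]),np.sin(p[2])
    return np.c_[p[0]+c*L[:,0]-s*L[:,1],p[1]+s*L[:,0]+c*L[:,1],L[:,2]]
def fit(obs,p0): # obs: list of (cam, local pts, pix)
    g=lambda p:np.concatenate([(proj(c,place(p,L))-np.array(px)).ravel() for c,L,px in obs])
    r=least_squares(g,p0,loss="soft_l1");print("res",np.round(g(r.x).reshape(-1,2),1).tolist());return r.x
def inb(b,p):
    c,s=np.cos(b[2]),np.sin(b[2]);d=p[:2]-b[:2]
    return np.array([c*d[0]+s*d[1],-s*d[0]+c*d[1],np.degrees(p[2]-b[2])])
E
python3 - <<'E'
from h import *;from cell import get_image
C={n:cam(get_image(n)) for n in("scene","side")}
S=lambda a:np.array(a)/3+[180,150]-.33; D=lambda a:np.array(a)/3+[220,110]-.33
FL,FR=[-.1,.27,.012],[-.1,-.27,.012];RL,RR=[.084,.27,.03],[.084,-.27,.03];SL,SR=[.014,.01,.03],[.014,-.01,.03]
b=fit([(C["scene"],[FL,FR,RL,RR,SL,SR],S([(548,12),(45,348),(738,96),(219,515),(445,215),(427,232)])),
 (C["side"],[FL,FR,RL,SL,SR],D([(22,82),(288,590),(228,28),(280,220),(287,232)]))],[.6,0,0])
q=[[-.03,.08,.04],[.03,.08,.04],[.03,-.08,.04],[-.03,-.08,.04]]
s=fit([(C["scene"],q,S([(355,215),(405,268),(203,362),(155,313)])),(C["side"],q,D([(262,264),(348,256),(420,430),(318,442)]))],[.55,-.1,0])
h=fit([(C["scene"],[[-.03,.0475,.04],[.03,.0475,.04],[.03,-.0475,.04],[-.03,-.0475,.04]],S([(598,70),(650,112),(555,157),(502,113)]))],[.55,.1,0])
print(b,s,h);print(inb(b,s),inb(b,h));np.save("b.npy",b);np.save("s.npy",s);np.save("h.npy",h)
print(place(b,[[.054,-.09,0],[.084,-.01,0],[.084,-.17,0]]))
E
```

```text
res [[-0.5, -0.7], [-6.5, 1.8], [0.5, -0.4], [-2.3, -1.2], [-0.1, -0.3], [-0.5, -1.2], [-0.1, -2.4], [1.8, -0.6], [0.6, -2.1], [-0.2, -2.1], [1.5, -0.5]]
res [[-0.3, -0.6], [0.1, -0.4], [-2.5, 1.6], [-1.9, -2.4], [-0.4, -1.8], [0.8, -1.3], [0.8, -0.2], [0.3, -1.1]]
res [[-0.1, -0.3], [0.8, -0.1], [-0.2, 0.5], [-0.3, -0.1]]
[ 0.57312053 -0.05033093 -0.13034931] [ 0.54665634 -0.17469186 -0.33130465] [ 0.60950023  0.09973457 -0.32326737]
[-1.00751865e-02 -1.26745752e-01 -1.15138932e+01] [  0.01656549   0.15352108 -11.05339083]
[[ 0.61496418 -0.14658636  0.        ]
 [ 0.65510811 -0.07116446  0.        ]
 [ 0.63431123 -0.2298071   0.        ]]
```

```bash
cat >> h.py <<'E'
def overlay(d,objs,box,k,name):
    c=cam(d);x0,y0,x1,y1=box
    im=cv2.resize(cv2.cvtColor(d["img"],cv2.COLOR_RGB2BGR)[y0:y1,x0:x1],None,fx=k,fy=k,interpolation=cv2.INTER_CUBIC)
    for p,(xa,xb,ya,yb,za,zb),col in objs:
        for z in (za,zb):
            q=proj(c,place(p,[[xa,ya,z],[xb,ya,z],[xb,yb,z],[xa,yb,z]]))
            cv2.polylines(im,[np.int32(((q-[x0,y0]+.5)*k-.5)*8)],True,col,1,cv2.LINE_AA,3)
    cv2.imwrite(name,im)
def boxes(b,s=None,h=None):
    o=[(b,(-.1,.1,-.27,.27,.012,.012),(0,0,255)),(b,(.084,.1,-.27,.27,.03,.03),(0,255,0)),(b,(.014,.084,-.01,.01,.03,.03),(0,255,0))]
    if s is not None:o.append((s,(-.03,.03,-.08,.08,.012,.04),(255,255,0)))
    if h is not None:o.append((h,(-.03,.03,-.0475,.0475,.012,.04),(255,0,255)))
    return o
E
python3 - <<'E'
from h import *;from cell import get_image
b,s,h=[np.load(x+".npy") for x in "bsh"]
overlay(get_image("scene"),boxes(b,s,h),(180,150,440,340),3,"pics/ov1.png")
overlay(get_image("side"),boxes(b,s,h),(220,110,440,310),3,"pics/ov2.png")
E
```

```text
(no output)
```

View pics/ov1.png

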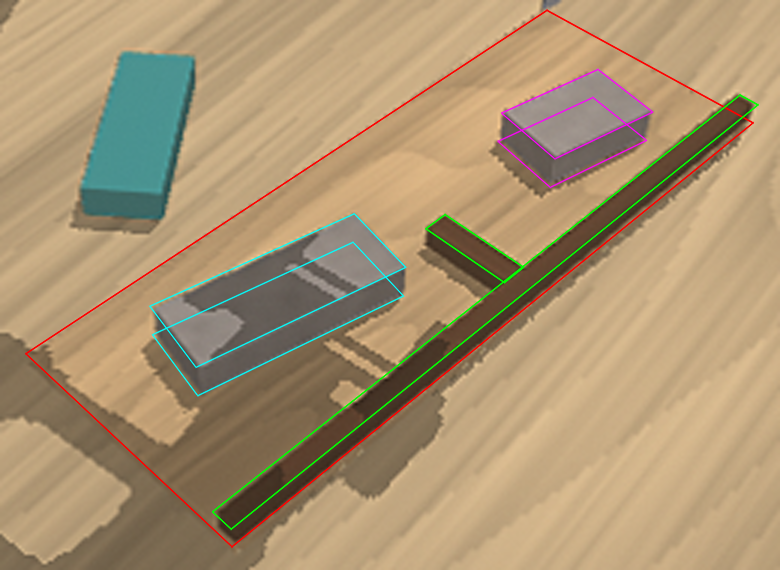

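View pics/ov2.png

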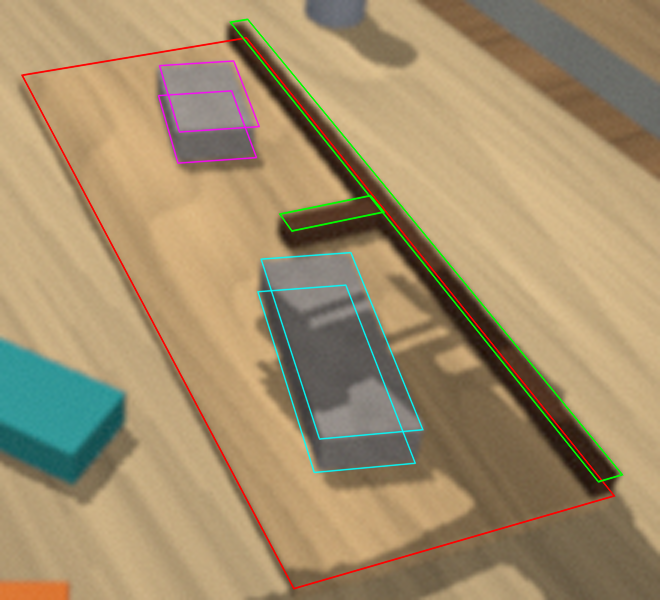

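Run:
```python
from h import *
b=np.load("b.npy");print(b,place(b,[[-.09,-.127,0],[.016,-.127,0],[.054,-.215,0]]))
print(np.diff(place(b,[[-.09,-.127,0],[.016,-.127,0]]),axis=0))
```

```text
[ 0.57312053 -0.05033093 -0.13034931] [[ 0.46737651 -0.16455529  0.        ]
 [ 0.57247727 -0.17833322  0.        ]
 [ 0.59871661 -0.27052593  0.        ]]
[[ 0.10510075 -0.01377793  0.        ]]
```

```bash
python3 -m inch '[[[0,0,-0.18,-0.02,-0.013,0,0.094],[0,0,-0.36,-0.04,-0.027,0,0.094],[0,0,-0.54,-0.06,-0.04,0,0.094],[0,0,-0.72,-0.08,-0.053,0,0.094],[0,0,-0.9,-0.1,-0.067,0,0.094],[0,0,-1.08,-0.12,-0.08,0.02,0.094],[0,0,-1.26,-0.14,-0.094,0.06,0.094],[0,0,-1.44,-0.1645,-0.107,0.1,0.094],[0,0,-1.44,-0.1645,-0.107,0.12,0.094],[0,0,-1.44,-0.1645,-0.107,0.12,0.094]]]'
python3 - <<'E'
from h import *;from cell import get_image
for n in("scene","wrist"):cv2.imwrite(f"pics/{n}1.png",cv2.cvtColor(get_image(n)["img"],cv2.COLOR_RGB2BGR))
E
```

```text
clock: 1.6
position: [0.4667, -0.1642, 0.0922]
tcp_rot: [[-0.991, 0.131, -0.003], [0.131, 0.991, 0.002], [0.003, 0.001, -1.0]]
wrist_force: [0.5, -1.5, -0.2]
opening: 1.003
```

View pics/scene1.png

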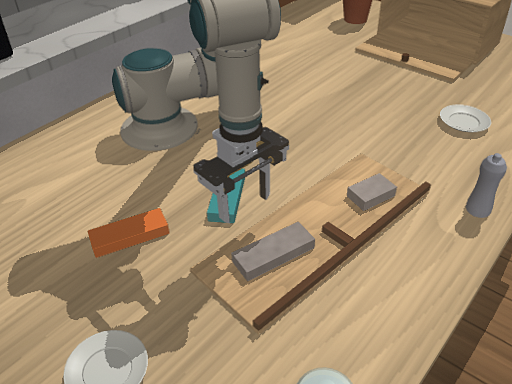

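View pics/wrist1.png

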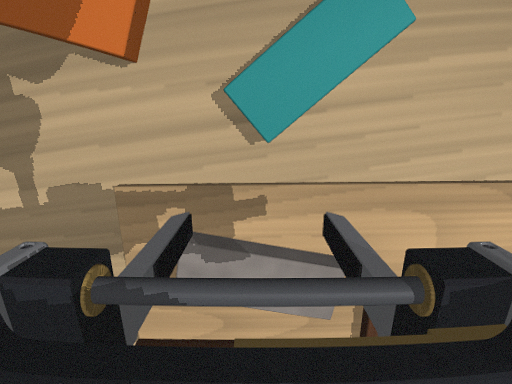

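The fingers are straddled in front of the stone's near side, and the turquoise block (wrist 320,60) is clear. Now I'll descend and begin the push.

```bash
python3 -m inch '[[[0,0,0,0,0,0.03,0.094],[0,0,0,0,0,0.055,0.094],[0,0,0,0,0,0.065,0.094],[0,0,0,-0.01,0,0.065,0.094],[0,0,0,-0.02,0,0.065,0.094],[0,0,0,-0.03,0,0.065,0.094],[0,0,0,-0.038,0,0.065,0.094],[0,0,0,-0.046,0,0.065,0.094],[0,0,0,-0.054,0,0.065,0.094],[0,0,0,-0.06,0,0.065,0.094]]]'
python3 -m inch '[[[0,0,0,-0.006,0,0,0.094],[0,0,0,-0.012,0,0,0.094],[0,0,0,-0.018,0,0,0.094],[0,0,0,-0.023,0,0,0.094],[0,0,0,-0.028,0,0,0.094],[0,0,0,-0.028,0,0,0.094]]]'
python3 - <<'E'
from h import *;from cell import get_image
b=np.load("b.npy")
overlay(get_image("side"),boxes(b),(220,110,440,310),3,"pics/ov3.png")
overlay(get_image("scene"),boxes(b),(180,150,440,340),3,"pics/ov4.png")
E
```

```text
clock: 2.95
position: [0.5263, -0.1717, 0.0283]
tcp_rot: [[-0.992, 0.13, -0.003], [0.13, 0.992, 0.001], [0.004, 0.001, -1.0]]
wrist_force: [-5.7, -0.3, 4.8]
opening: 1.0
clock: 3.7
position: [0.5551, -0.1753, 0.0283]
tcp_rot: [[-0.991, 0.13, -0.001], [0.13, 0.991, 0.001], [0.001, 0.001, -1.0]]
wrist_force: [-3.3, 1.3, 1.8]
opening: 1.005
```

View pics/ov3.png

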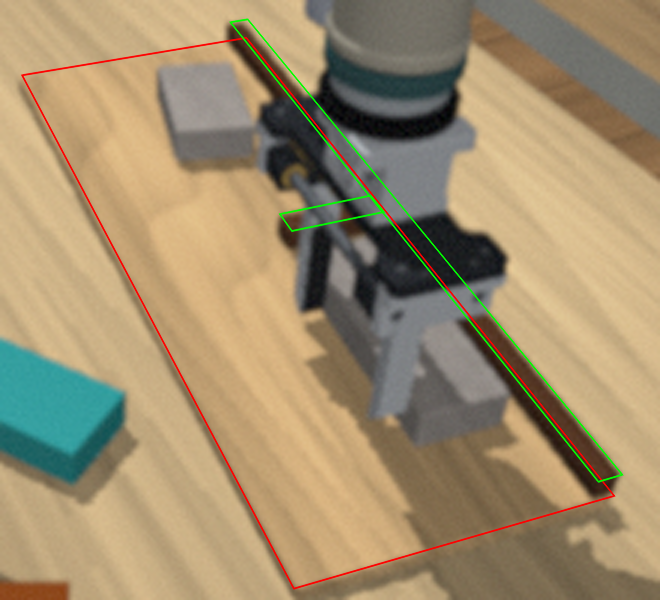

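View pics/ov4.png

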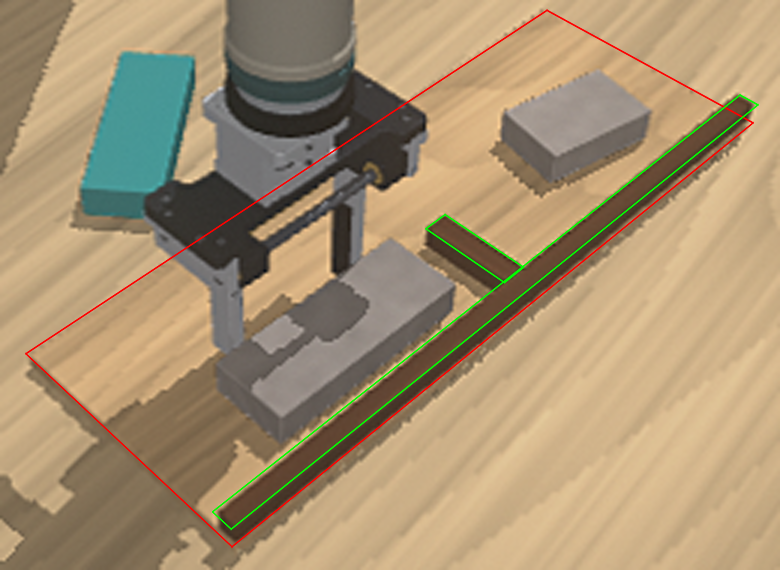

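The stone is now aligned, about 15–20 mm from the rail (scene crop 335,340). I'll continue until it makes contact.

```bash
python3 -m inch '[[[0,0,0,-0.005,0,0,0.094],[0,0,0,-0.01,0,0,0.094],[0,0,0,-0.013,0,0,0.094],[0,0,0,-0.015,0,0,0.094]]]'
python3 -m inch '[[[0,0,0,-0.002,0,0,0.094],[0,0,0,-0.003,0,0,0.094]]]'
```

```text
clock: 4.3
position: [0.5699, -0.1779, 0.0283]
tcp_rot: [[-0.992, 0.13, -0.001], [0.13, 0.992, 0.0], [0.001, 0.0, -1.0]]
wrist_force: [-5.1, 0.2, 2.5]
opening: 1.0
clock: 4.55
position: [0.57, -0.178, 0.0283]
tcp_rot: [[-0.992, 0.129, -0.006], [0.129, 0.992, 0.001], [0.007, -0.0, -1.0]]
wrist_force: [-10.3, -0.1, 6.6]
opening: 0.997
```

```bash
python3 -m inch '[[[0,0,0,-0.002,0,0,0.094],[0,0,0,-0.003,0,0,0.094],[0,0,0,-0.003,0,0,0.094]]]'
python3 - <<'E'
from h import *;from cell import get_image
b=np.load("b.npy")
overlay(get_image("scene"),boxes(b)[:1],(180,150,440,340),3,"pics/ov5.png")
E
```

```text
clock: 4.92
position: [0.5701, -0.1781, 0.0284]
tcp_rot: [[-0.992, 0.128, -0.012], [0.128, 0.992, 0.001], [0.012, -0.0, -1.0]]
wrist_force: [-14.7, -0.1, 8.8]
opening: 1.001
```

View pics/ov5.png

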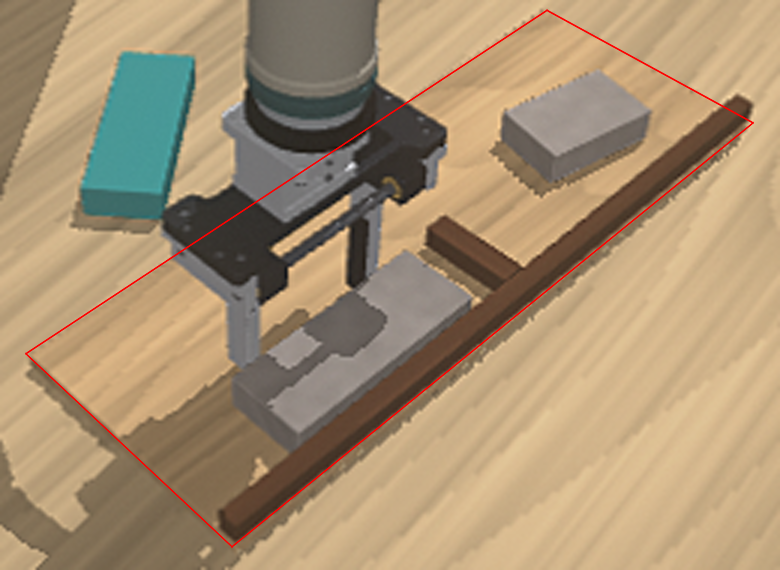

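It is flush with the rail over its length, with a gap left to the stop (crop 425,250 to 480,290). Next: back off, lift, close, and go round to the outer end.

```bash
python3 -m inch '[[[0,0,0,0.01,0,0,0.094],[0,0,0,0.025,0,-0.01,0.094],[0,0,0,0.025,0,-0.05,0.094],[0,0,0,0.01,-0.04,-0.07,0.06],[0,0,0,-0.02,-0.08,-0.07,0],[0,0,0,-0.034,-0.113,-0.07,0],[0,0,0,-0.034,-0.113,-0.07,0],[0,0,0,-0.034,-0.113,-0.07,0],[0,0,0,-0.034,-0.113,-0.07,0]]]'
python3 - <<'E'
from h import *;from cell import get_image,state
b=np.load("b.npy");print(inb(b,np.r_[state()["position"][:2],0]))
overlay(get_image("scene"),boxes(b)[:1],(180,150,440,340),3,"pics/ov6.png")
overlay(get_image("side"),boxes(b)[:1],(220,110,440,310),3,"pics/ov7.png")
E
```

```text
clock: 6.1
position: [0.5948, -0.2939, 0.0988]
tcp_rot: [[-0.992, 0.13, 0.0], [0.13, 0.992, 0.0], [-0.0, 0.0, -1.0]]
wrist_force: [-0.5, 0.2, 0.3]
opening: 0.399
[ 0.0531136  -0.23864748  7.46846515]
```

View pics/ov6.png

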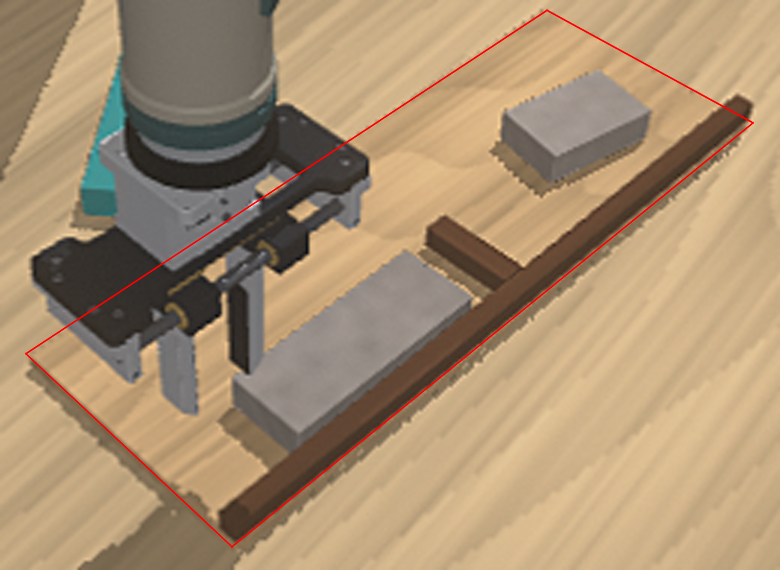

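View pics/ov7.png

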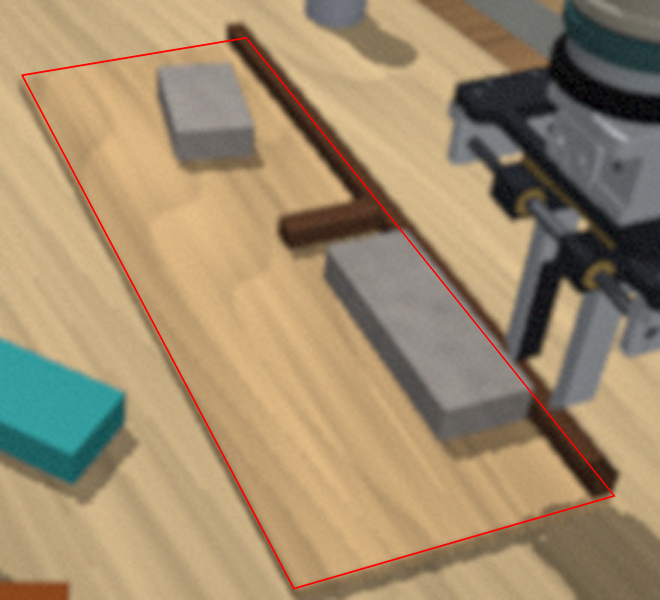

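```bash
python3 - <<'E'
from h import *;from cell import get_image
b=np.load("b.npy");C=cam(get_image("scene"))
S=lambda a:np.array(a)/3+[180,150]-.33
q=[[-.03,.08,.04],[.03,.08,.04],[-.03,-.08,.04]]
s=fit([(C,q,S([(405,250),(471,297),(233,375)]))],[.6,-.17,-.13]);print(s,inb(b,s))
np.save("s2.npy",s)
overlay(get_image("scene"),boxes(b,s),(180,150,440,340),3,"pics/ov8.png")
E
python3 -m inch '[[[0,0,0,0,0,0,0],[0,0,0,0,0,0,0],[0,0,0,0,0,0,0]]]'
```

```text
res [[0.2, -0.6], [0.9, -0.3], [-1.3, 0.7]]
[ 0.61052154 -0.17779576 -0.13029162] [ 0.05365167 -0.12152208  0.00330511]
clock: 6.68
position: [0.5951, -0.2952, 0.0985]
tcp_rot: [[-0.991, 0.13, 0.0], [0.13, 0.991, 0.0], [-0.0, 0.0, -1.0]]
wrist_force: [-1.0, 0.1, -0.8]
opening: 0.007
```

View pics/ov8.png

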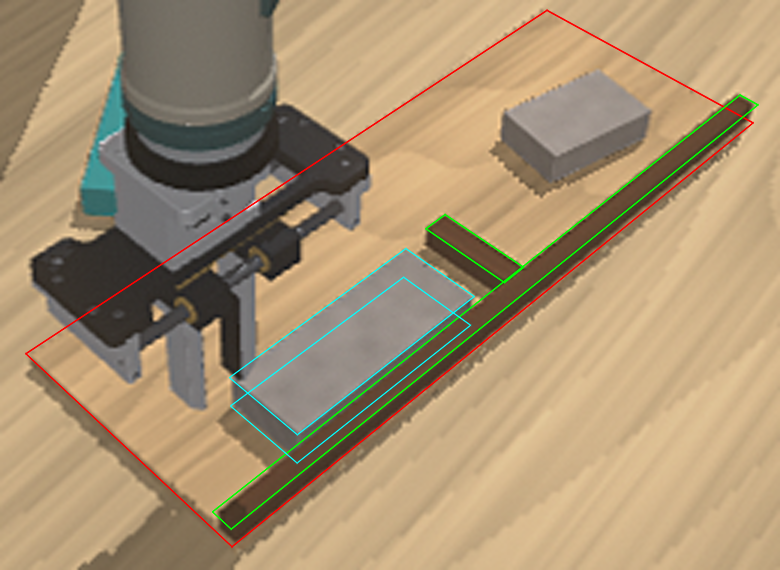

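The fit puts the stone at board (53.7, -121.5) mm, yaw 0.0°, so it is flat on the rail with about 31 mm to slide. The outer end is at -201.5 and the closed fingers' front is at about -226.

```bash
python3 -m inch '[[[0,0,0,0,0,0.04,0],[0,0,0,0,0,0.065,0],[0,0,0,0,0,0.07,0],[0,0,0,0,0.01,0.07,0],[0,0,0,0,0.018,0.07,0],[0,0,0,0,0.024,0.07,0],[0,0,0,0,0.03,0.07,0],[0,0,0,0,0.036,0.07,0],[0,0,0,0,0.042,0.07,0],[0,0,0,0,0.046,0.07,0]]]'
python3 -m inch '[[[0,0,0,0,0.003,0,0],[0,0,0,0,0.005,0,0],[0,0,0,0,0.006,0,0]]]'
python3 - <<'E'
from h import *;from cell import get_image,state
b=np.load("b.npy");print(inb(b,np.r_[state()["position"][:2],0]))
overlay(get_image("scene"),boxes(b),(180,150,440,340),3,"pics/ov9.png")
E
```

```text
clock: 7.92
position: [0.6019, -0.251, 0.0296]
tcp_rot: [[-0.992, 0.13, 0.002], [0.13, 0.992, -0.003], [-0.002, -0.003, -1.0]]
wrist_force: [-2.3, -5.7, 4.3]
opening: 0.002
clock: 8.3
position: [0.6026, -0.2453, 0.0295]
tcp_rot: [[-0.992, 0.13, 0.002], [0.13, 0.992, -0.003], [-0.002, -0.003, -1.0]]
wrist_force: [-1.8, -6.1, 3.5]
opening: 0.002
[ 0.05456102 -0.18946414  7.46846515]
```

View pics/ov9.png

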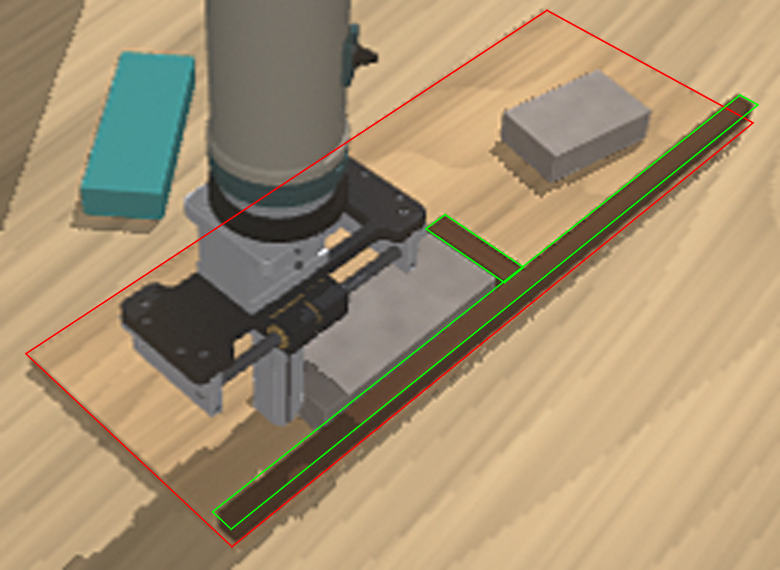

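It's close to the stop (crop 500,282), so I'll push on gently until it stalls.

```bash
python3 -m inch '[[[0,0,0,0,0.003,0,0],[0,0,0,0,0.005,0,0],[0,0,0,0,0.005,0,0]]]'
python3 -m inch '[[[0,0,0,0,0.002,0,0],[0,0,0,0,0.004,0,0],[0,0,0,0,0.004,0,0]]]'
python3 -c "
from h import *;from cell import state
print(inb(np.load('b.npy'),np.r_[state()['position'][:2],0]))"
```

```text
clock: 8.72
position: [0.6033, -0.24, 0.0296]
tcp_rot: [[-0.992, 0.13, 0.002], [0.13, 0.991, -0.003], [-0.002, -0.003, -1.0]]
wrist_force: [-0.5, -4.9, 3.3]
opening: 0.003
clock: 9.1
position: [0.6038, -0.2367, 0.0296]
tcp_rot: [[-0.992, 0.13, 0.002], [0.13, 0.992, -0.004], [-0.002, -0.004, -1.0]]
wrist_force: [-0.6, -6.3, 3.6]
opening: 0.004
[ 0.05460534 -0.18078114  7.46846515]
```

```bash
python3 -m inch '[[[0,0,0,0,0.002,0,0],[0,0,0,0,0.004,0,0],[0,0,0,0,0.004,0,0]]]'
python3 -m inch '[[[0,0,0,0,0.002,0,0],[0,0,0,0,0.004,0,0],[0,0,0,0,0.004,0,0]]]'
python3 - <<'E'
from h import *;from cell import get_image,state
b=np.load("b.npy");print(inb(b,np.r_[state()["position"][:2],0]))
overlay(get_image("scene"),boxes(b)[:1],(180,150,440,340),3,"pics/ov10.png")
E
```

```text
clock: 9.48
position: [0.604, -0.2366, 0.0297]
tcp_rot: [[-0.992, 0.128, 0.002], [0.128, 0.992, -0.01], [-0.003, -0.01, -1.0]]
wrist_force: [-3.6, -14.5, 2.7]
opening: 0.004
clock: 9.85
position: [0.6041, -0.2366, 0.0297]
tcp_rot: [[-0.992, 0.127, 0.001], [0.127, 0.992, -0.017], [-0.003, -0.016, -1.0]]
wrist_force: [-4.4, -21.8, 0.8]
opening: -0.001
[ 0.0549545  -0.18065805  7.46846515]
```

View pics/ov10.png

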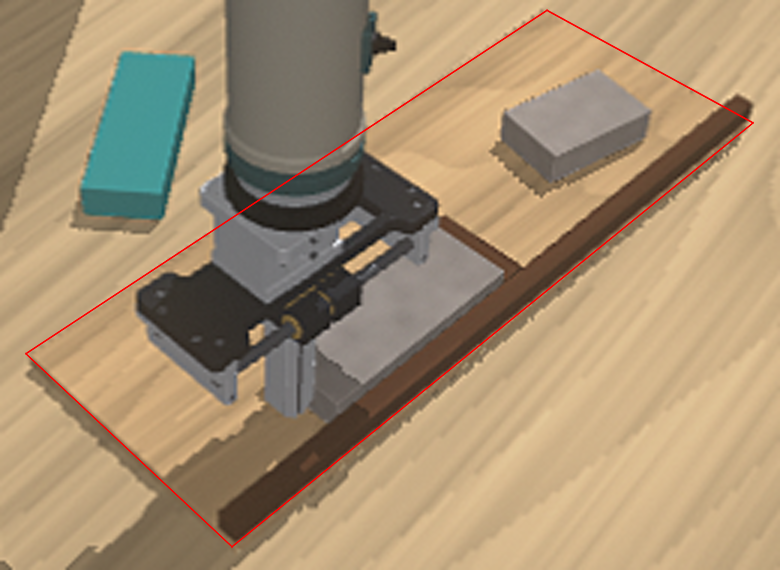

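It has stalled at 22 N against the stop. I'll back off, lift, and move to the near side with the gripper open to check and re-seat.

```bash
python3 -m inch '[[[0,0,0,0,-0.015,0,0],[0,0,0,0,-0.035,0,0],[0,0,0,0,-0.035,-0.04,0],[0,0,0,0,-0.035,-0.08,0],[0,0,0,0.04,-0.01,-0.08,0],[0,0,0,0.08,0.03,-0.08,0.094],[0,0,0,0.1,0.06,-0.08,0.094],[0,0,0,0.1,0.075,-0.08,0.094],[0,0,0,0.1,0.075,-0.08,0.094],[0,0,0,0.1,0.075,-0.08,0.094]]]'
python3 - <<'E'
from h import *;from cell import get_image,state
b=np.load("b.npy");print(inb(b,np.r_[state()["position"][:2],0]))
overlay(get_image("scene"),boxes(b)[:1],(240,190,400,310),5,"pics/ov11.png")
overlay(get_image("side"),boxes(b)[:1],(220,110,440,310),3,"pics/ov12.png")
E
```

```text
clock: 11.15
position: [0.5161, -0.1404, 0.1084]
tcp_rot: [[-0.991, 0.13, 0.001], [0.13, 0.991, -0.001], [-0.001, -0.001, -1.0]]
wrist_force: [-0.5, 0.1, 1.1]
opening: 0.5
[-0.04485884 -0.09674826  7.46846515]
```

View pics/ov11.png

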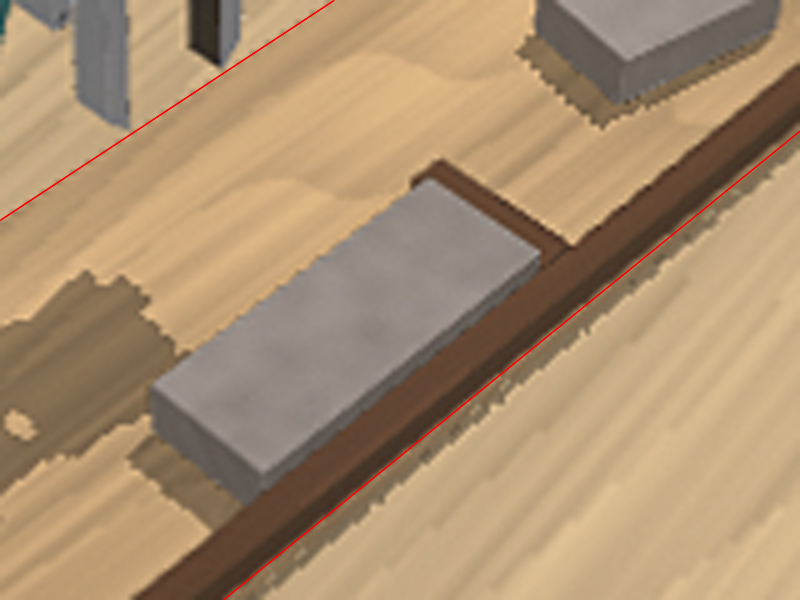

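View pics/ov12.png

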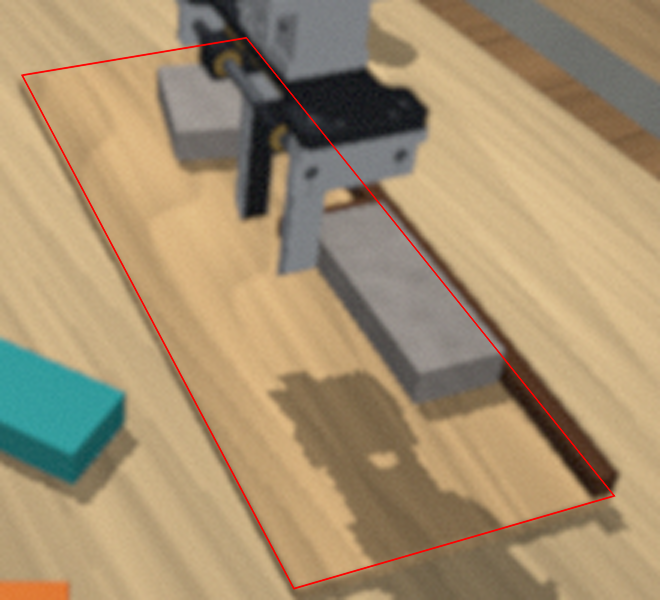

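It looks flush against both the rail and the stop (crop 540,255). One gentle re-seat toward the rail will make sure.

```bash
python3 -m inch '[[[0,0,0,0,0,0.03,0.094],[0,0,0,0,0,0.03,0.094],[0,0,0,0,0,0.06,0.094],[0,0,0,0,0,0.08,0.094],[0,0,0,-0.02,0,0.08,0.094],[0,0,0,-0.04,0,0.08,0.094],[0,0,0,-0.05,0,0.08,0.094],[0,0,0,-0.056,0,0.08,0.094],[0,0,0,-0.06,0,0.08,0.094],[0,0,0,-0.062,0,0.08,0.094]]]'
python3 -c "
from h import *;from cell import state
print(inb(np.load('b.npy'),np.r_[state()['position'][:2],0]))"
```

```text
clock: 12.5
position: [0.5739, -0.1471, 0.0284]
tcp_rot: [[-0.992, 0.129, -0.004], [0.129, 0.992, 0.001], [0.004, 0.0, -1.0]]
wrist_force: [-5.2, 0.1, 4.2]
opening: 1.0
[ 0.01339898 -0.09585128  7.46846515]
```

```bash
python3 -m inch '[[[0,0,0,-0.003,0,0,0.094],[0,0,0,-0.005,0,0,0.094],[0,0,0,-0.005,0,0,0.094]]]'
python3 -m inch '[[[0,0,0,0.005,0,0,0.094],[0,0,0,0.02,0,0,0.094],[0,0,0,0.05,0,0,0.094],[0,0,0,0.06,0,-0.05,0.094],[0,0,0,0.07,0,-0.1,0.094],[0,0,0,0.1,0,-0.15,0.094],[0,0,0,0.13,0,-0.18,0.094],[0,0,0,0.13,0,-0.18,0.094],[0,0,0,0.13,0,-0.18,0.094]]]'
python3 - <<'E'
from h import *;from cell import get_image,state
b=np.load("b.npy");d=get_image("scene")
S=lambda a:np.array(a)/3+[180,150]-.33
overlay(d,[],(240,190,400,310),5,"pics/ov13.png")
s=np.r_[place(b,[[.054,-.09,0]])[0,:2],b[2]]
overlay(d,boxes(b,s,np.load("h.npy")),(240,170,400,290),5,"pics/ov14.png")
overlay(get_image("side"),boxes(b,s),(220,110,440,310),3,"pics/ov15.png")
E
```

```text
clock: 12.88
position: [0.5741, -0.147, 0.0281]
tcp_rot: [[-0.992, 0.127, -0.014], [0.127, 0.992, 0.002], [0.014, 0.0, -1.0]]
wrist_force: [-12.5, -0.8, 8.3]
opening: 0.999
clock: 14.0
position: [0.4524, -0.1311, 0.2079]
tcp_rot: [[-0.991, 0.131, 0.001], [0.131, 0.991, -0.0], [-0.001, 0.0, -1.0]]
wrist_force: [0.1, 0.7, -0.3]
opening: 0.998
```

View pics/ov13.png

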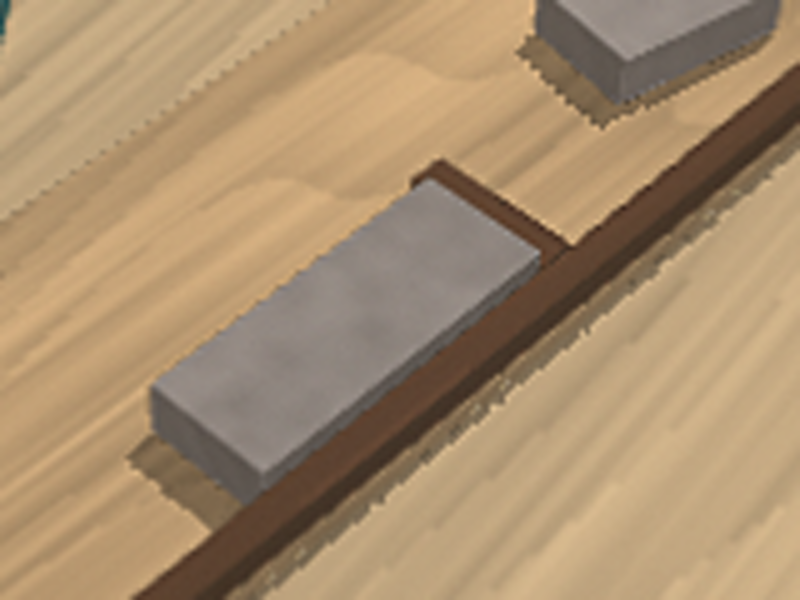

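View pics/ov14.png

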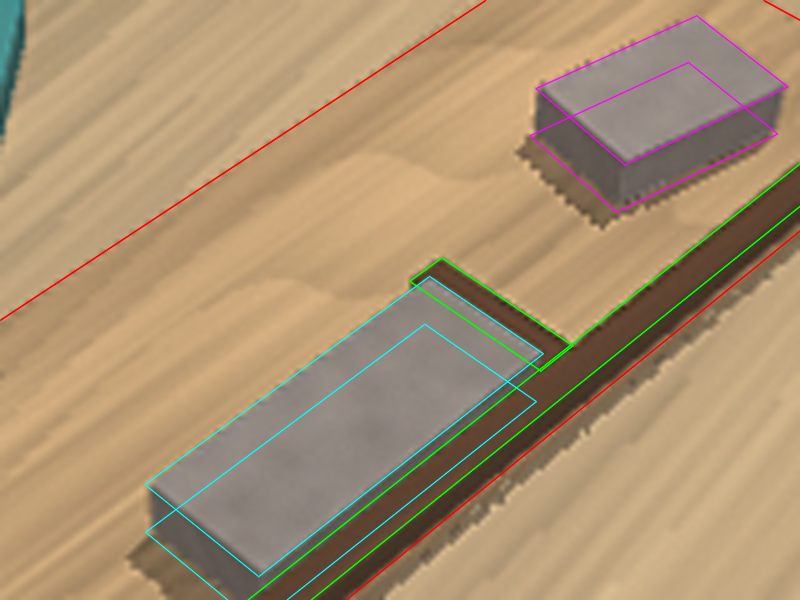

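View pics/ov15.png

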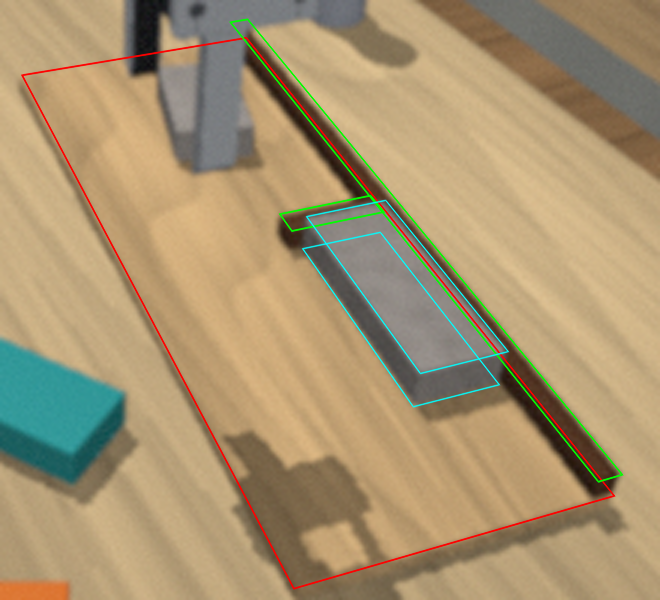

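The stone matches the home outline, the short stone matches its original outline, and the gripper is clear at z 0.21 m. Handing in.

```bash
python3 -c "
from cell import sign_off;print(sign_off())"
```

```text
the job is handed in; nothing more can be done
None
```

The long grey stone is now flat against the back rail with its inner end against the centre stop, in its own (right) bay. I pushed it all the way and never gripped or lifted it.

- **Moves:** I pushed its long side square onto the rail with the open fingers. Then I slid it along the rail with the closed fingers until it stalled against the stop at about 22 N. A last gentle push towards the rail stalled at about 13–15 N, and I backed the gripper clear.
- **Final checks:** In the scene picture the stone matches its home outline to about 1 mm, with no visible gap at the rail or stop. The short stone still lies on the outline fitted at the start. The job was handed in at about 14 s, and the highest wrist force I read was about 22 N.
- **Disagreement:** In the side picture the model outlines sit a few pixels off, for the rail and stop as well as the stone. I put this down to the roughly 2 mm camera calibration error, not a misplaced stone.

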